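Find the high spot of a pulley with a rub pointer

ROBOT

A 6-joint arm with a two-finger parallel gripper is mounted at the origin on the work surface. World frame = base frame: x ahead of the robot, y to its left, z up, the work surface at z = 0. Lengths are in m, angles in rad, forces in N, time in s.
With the tool pointing down it reaches from about 0.25 to 0.775 m from the base axis. Payload 4 kg.
Tool frame: the origin (TCP) lies at the centre of the arm's flange, where the gripper is bolted on; the fingertips stand 199 mm ahead of it and the grasp point (between the pads) lies 180 mm ahead of it (robot.tcp_to_tips is the distance from the TCP to the fingertips, in m); z points along the fingers, y is the line along which they close (so a half turn about z gives the same grasp; the last joint's range is limited). The gripper opens to 94 mm and grips with 3 to 60 N. Pads are 16 mm wide; open, the fingers measure 119 mm over their backs; the gripper's body (75 mm by 177 mm) begins 78 mm behind the grasp point.
Start: joints at [1.163, 0.087, 1.371, -0, 1.684, -0.103], TCP at [0.165, 0.525, 0.405] pointing down, gripper open.
Joint ranges: [-3.1, 3.1], [-0.76, 2.03], [0.27, 2.55], [-1.08, 4.22], [0.17, 2.65], [-2.57, 2.57]. Speed limits (rad/s): [2.79, 2.79, 3.14, 3.14, 3.14, 3.14].

INTERFACE

Orientations are given as [roll, pitch, yaw] about the fixed x, y, z axes, in that order (R = Rz(yaw) Ry(pitch) Rx(roll)).
In Python, from bench import telemetry, snapshot, ticket, robot gives the robot as it stands.
- The arm moves only by the tool apply_moves, never from a script. Its argument "moves" is a list that holds one entry, the list of rows, each a list of 5 numbers: the shift along the tool's x, y, z in units of 50 mm (1.0 is 50 mm), then the turn about the tool's z in units of 10 degrees (1.0 is 10 degrees), then the closure, from 0 (fully open) to 1 (shut). A call has 1 to 10 rows; each row is the pose to reach, as a shift and turn from the pose commanded when the call began, along the tool's axes at that moment; what a row does not reach only later rows make up. A row lasts 1/8 s, in which the tool goes at most 62.5 mm and 10.7 degrees, less where a joint would pass 70% of its speed; a pose out of reach is approached as far as the arm can. A call with a gripper value outside its range is refused whole. The fingers move at their own pace and stop on an object; the grip force is fixed at half the most. Time passes only in rows, so rows that repeat a pose let the fingers close. It gives the time, the measured TCP pose, the force, the opening and the grip force at its end, in the units of the state.
- telemetry.get_obs(): the state, without advancing time (a new reading comes with each control period).
- snapshot(name): name is "side" or "top" or "wrist"; returns a dict with "image" (480x640x3 uint8, red, green, blue), "fovy" (degrees; the focal length in pixels is half the picture's height over the tangent of half this angle, whatever the lens; pixels are square), "cx", "cy" (the principal point, pixels), "R" (3x3) and "t" (3): a world point X has camera coordinates R X + t. Camera axes: x right, y down, z forward; pixel columns grow to the right and rows downward; lengths in m; the calibration is good to about 2 mm. A picture is of the moment at which its call begins. There is no depth.
- ticket.close_job(): hands the job in; it is judged then, once.
The state is a dict: "time": time; "joint_positions": joint angles; "qvel": joint speeds; "joint_torque": joint torques, N m; "tool_pos": TCP position; "ee_rot": TCP orientation; "wrist_force": force on the tool from outside, world axes, zero at the start; "wrist_torque": the same for the moment, N m; "width": finger opening in m; "finger_force": force on a finger pad.
Only numpy, scipy, OpenCV 4.12 (cv2) and the standard library are available. Lean on these libraries where they do the work, as an engineer would, in place of code of your own. Each camera call takes 0.05 s, during which the arm holds its last target. There are 200 camera calls.

TASK

Fold the pointer fully down so that its orange tip faces the rim of the flat aluminium pulley, then turn the pulley slowly and gently by its red crank knob to feel for the place where the rim rubs hardest against the tip, and leave the pulley standing with that highest spot at the tip, pointer down and the knob let go. The rim has a lesser rise as well, which is not the one wanted. Leave the other things on the bench where they are.

Things in the scene. Friction and masses are not known exactly. Their poses are not given: they have to be found in the camera images.
- fixture: dark steel base plate 190 x 190 x 12 mm, fixed to the bench, carrying the pulley. Origin on the bench under the pulley's axis, z up, x and y along the plate's sides; the pointer stand stands on its +y side.
- gauge: pointer stand with blue cheeks, fixed to the bench. Origin on the bench under the pointer's hinge, 155 mm from the pulley's axis; its -x axis points at the pulley's axis; the hinge runs along its y axis, 42 mm above the bench.
- pointer (a joint): angle (rad) by which the pointer arm is folded up: 0 is level and fully home on its stop, 1.2 its upper stop, nearly upright. The hinge is stiff and stays where it is left (about 2 N on the yellow pad moves it; it stops hard at 0). When down, the tip lies 0.3 mm off the round part of the rim, at half the rim's height.
- pointer_pad (a point): top centre of the yellow 26 x 26 mm thumb pad on the pointer arm, 40 mm from the hinge towards the tip and, when the arm is level, 52 mm above the bench. Press the pad down along its arc about the hinge (down and towards the pulley): pushed straight down, the arm may jam on the fingertips by friction. The sprung tip (6 N per mm) reaches 75 mm from the hinge.
- wheel (a joint): angle (rad) of the pulley, counter-clockwise seen from above; at 0 the crank lies towards the fixture's +x. It turns endlessly both ways; turned slowly (up to 45 mm/s) the knob needs about 2 N where free, 5 to 6 N in all over the lesser rise, 12 to 16 N over the high spot. The resistance swells and falls over about 30 degrees each side of a rise, nearly evenly, greatest at its summit, turning either way.
- crank (a point): centre of the red crank knob, an upright cylinder 18 mm across and 42 mm tall (58 to 100 mm above the bench), 50 mm from the pulley's axis; it spins freely on its own pin, so it can be held without turning the hand. Pinch it lightly (up to about 30 N of grip). The pulley stays where it is left.
- hub_top (a point): top of the brass boss on the pulley's axis, 64 mm above the bench. The pulley is 160 mm across, 24 mm thick, its top face 54 mm above the bench. Its rim swells by 3.2 mm at the high spot, which can lie at any angle from the crank, and by 1.2 mm at the lesser rise, roughly opposite (149 degrees on, counter-clockwise).
- mug: stoneware mug, bystander, 82 mm across, 90 mm tall, origin under its centre.
- tea: tea bottle with red label, bystander, 66 mm across, 200 mm tall, origin under its centre.
- outlet_box: open steel outlet box, bystander, 100 x 100 x 45 mm, origin under its centre.
- screwdriver: red-handled screwdriver lying on the bench, bystander.
- spanner: steel spanner lying on the bench, bystander.
- terminal: black terminal block, bystander, 50 x 30 x 30 mm, beside the fixture, origin under its centre.
- switch: white switch module, bystander, 45 x 24 x 25 mm, beside the fixture, origin under its centre.
Things that resemble listed ones, but are neither listed nor needed, are in the scene too. Of the things that look like the gauge, the smallest one is meant.

How it is judged:
On the way:
1. the pointer is fully down (value of joint pointer below 0.05 rad), for 0.2 s.
At the end, for the whole second after the job is handed in: The pointer is fully down (within 0.05 rad), the pulley stands still (under 0.05 rad/s) and its rim presses on the pointer tip with more than 9.5 N, of the 12.5 N that the summit gives (within about 13 degrees of the summit; the lesser rise gives under 5 N) (contact force between gauge and fixture above 9.5 N and value of joint pointer below 0.05 rad and velocity of joint wheel between -0.05 and 0.05 rad/s); the robot touches nothing.
It fails at once if the pulley is spun fast (over 4 rad/s) (velocity of joint wheel above 4 rad/s or velocity of joint wheel below -4 rad/s).
It fails at once if the fingers squeeze and push on the pulley or its crank knob with more than 100 N altogether (contact force between the fingers and fixture above 100 N).
It fails at once if the robot presses on the pointer stand with more than 40 N (contact force between the fingers and gauge above 40 N).
It fails at once if another thing on the bench is moved by more than 30 mm (distance of any of mug, tea, outlet_box, screwdriver, spanner, terminal, switch from where it was at the start of the episode above 0.03 m).
It also fails if it takes over 72 s, if anything falls off the work surface, if the arm or the gripper's body presses on something with over 40 N, if the wrist force passes 120 N, or if a joint passes its speed limit or range.

## Working session

There is one attempt and no reset: what is moved stays moved. The work goes in short steps, Python scripts to look and compute and a tool call to move; the robot and the scene stay as the last step left them, time stands still between calls to the robot, and variables do not carry over. Pictures are saved under pics/ and viewed, at most 10 in all, crops included, and the job is handed in when it is done.

Besides the shell and the picture viewer there is one more tool, called after "Call:" as a command line: name --argument value ..., lists and objects as JSON in quotes. apply_moves: Moves the arm, as the interface text tells. Its arguments: {"type":"object","properties":{"moves":{"type":"array","items":{"type":"array","items":{"type":"array","items":{"type":"number"}}}}},"required":["moves"]}

```bash
mkdir -p pics; cat > h.py <<'E'
import numpy as np, cv2, pickle
from bench import telemetry, snapshot, ticket, robot
def snap(n,f):
    s=snapshot(n); cv2.imwrite(f'pics/{f}.png',s['image'][:,:,::-1]); pickle.dump(s,open(f'pics/{f}.pkl','wb')); return s
def load(f): return pickle.load(open(f'pics/{f}.pkl','rb'))
def foc(s): return 240/np.tan(np.radians(s['fovy'])/2)
def ray(s,u,v,z):
    R=np.array(s['R']);t=np.array(s['t']);c=-R.T@t
    d=R.T@np.array([(u-s['cx'])/foc(s),(v-s['cy'])/foc(s),1]); return c+d*(z-c[2])/d[2]
def proj(s,X):
    p=np.array(s['R'])@np.array(X)+s['t']; return p[:2]/p[2]*foc(s)+[s['cx'],s['cy']]
E
python3 - <<'E'
from h import *
for n in ('top','side'): 
    s=snap(n,n+'0'); R=np.array(s['R']); print(n,-R.T@s['t'],R[2],s['fovy'])
print(telemetry.get_obs())
E
```

```text
top [0.39325212 0.00757304 1.05814003] [ 0.13286512 -0.00839672 -0.99109856] 54.6281511876592
side [ 0.11217111 -0.58915068  0.93060675] [ 0.37096646  0.52769168 -0.7641501 ] 47.888067514292686
{'time': 0.1, 'joint_positions': array([ 1.16290332e+00,  8.78917689e-02,  1.37205801e+00, -1.86288462e-05,
        1.68358623e+00, -1.03069095e-01]), 'qvel': array([-0.00127526, -0.00103024, -0.00213836,  0.00103827,  0.00227402,
       -0.00101044]), 'joint_torque': array([ 2.82290341e-03, -3.41252482e+01, -3.03301084e+01,  7.20853033e-02,
        3.04521562e-02, -1.16344008e-04]), 'tool_pos': array([0.1650241 , 0.52456529, 0.40363788]), 'ee_rot': array([-3.13965770e+00, -1.81529230e-04,  2.83676649e+00]), 'wrist_force': array([ 0.1336326 ,  0.59269933, -0.31742691]), 'wrist_torque': array([-0.01048989,  0.00568926, -0.00569841]), 'finger_force': 0.0, 'width': 0.09379847439771347}
```

View pics/top0.png

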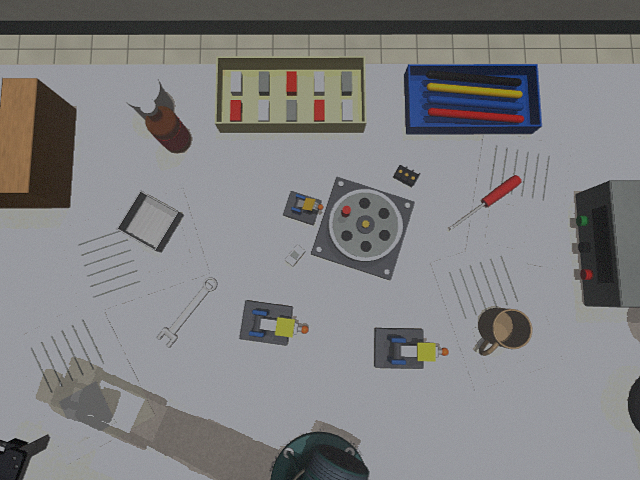

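View pics/side0.png

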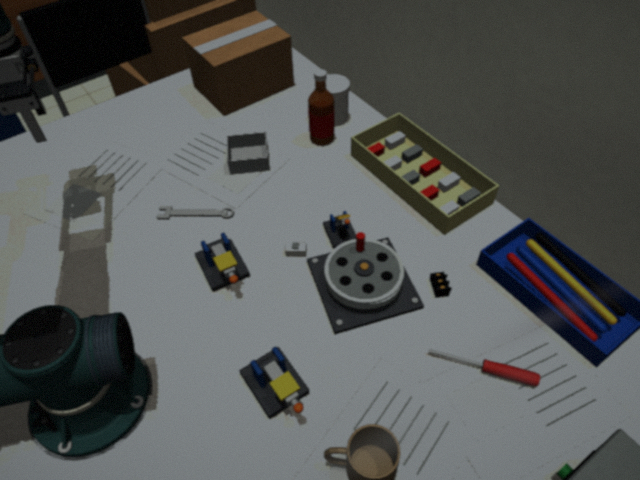

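The smallest gauge stands at about (303,207) in the top view, tip towards the pulley (hub about (366,224)). The knob is at about (346,211). The two larger stands, around (270,323) and (405,348), are decoys.

```bash
python3 - <<'E'
from h import *
s=load('top0'); im=s['image']; hsv=cv2.cvtColor(im,cv2.COLOR_RGB2HSV)
def blobs(s,lo,hi,box):
    hsv=cv2.cvtColor(s['image'],cv2.COLOR_RGB2HSV); m=cv2.inRange(hsv,lo,hi); k=np.zeros_like(m); x0,y0,x1,y1=box; k[y0:y1,x0:x1]=m[y0:y1,x0:x1]
    n,l,st,c=cv2.connectedComponentsWithStats(k); return [(c[i].round(1),st[i].tolist()) for i in range(1,n) if st[i,4]>8]
b=(275,170,425,285)
for nm,lo,hi in (('red',(0,150,90),(6,255,255)),('red2',(172,150,90),(180,255,255)),('orange',(7,120,90),(17,255,255)),('yel',(18,120,90),(32,255,255)),('blue',(100,120,40),(125,255,255))):
    print('top',nm,blobs(s,lo,hi,b))
    print('side',nm,blobs(load('side0'),lo,hi,(300,190,425,330)))
# plate
m=cv2.inRange(im,(30,30,30),(95,95,105)); k=np.zeros_like(m);k[172:284,306:420]=m[172:284,306:420]
cs=max(cv2.findContours(k,0,2)[0],key=cv2.contourArea)
r=cv2.minAreaRect(cs); bp=cv2.boxPoints(r); P=np.array([ray(s,*p,0.012) for p in bp]); print('plate',r,P.round(4),P.mean(0)); print([np.linalg.norm(P[i]-P[i-1]) for i in range(4)])
for i in range(4): d=P[i]-P[i-1]; print(np.degrees(np.arctan2(d[1],d[0])))
for p in bp: print(ray(s,*p,0.012)[:2])
cv2.imwrite('pics/c.png',np.hstack([cv2.resize(im[165:290,270:430][:,:,::-1],(640,500),interpolation=2)]))
E
```

```text
top red [(array([346.1, 209.4]), [343, 206, 7, 8, 46])]
side red [(array([423.3, 191.7]), [422, 190, 3, 5, 11]), (array([360.1, 235.2]), [357, 233, 7, 6, 32])]
top red2 []
side red2 []
top orange [(array([319.9, 206.6]), [318, 204, 5, 6, 19])]
side orange [(array([346.8, 220.6]), [345, 219, 5, 4, 14])]
top yel [(array([400., 171.]), [399, 170, 3, 3, 9]), (array([406.3, 174.2]), [405, 173, 4, 3, 9]), (array([412.5, 177.8]), [411, 177, 4, 3, 10]), (array([308.2, 203.7]), [302, 198, 13, 13, 113]), (array([365. , 223.6]), [362, 221, 7, 7, 39])]
side yel [(array([343.3, 216.3]), [339, 215, 10, 4, 30]), (array([364.1, 265.5]), [361, 263, 7, 6, 35])]
top blue [(array([299.9, 196.1]), [296, 194, 9, 5, 24]), (array([296. , 209.3]), [292, 207, 9, 5, 25])]
side blue [(array([332.5, 218.5]), [331, 215, 5, 7, 21])]
plate ((362.89996337890625, 227.79998779296875), (83.80034637451172, 82.53543853759766), 18.434947967529297) [[ 0.4896  0.0173  0.012 ]
 [ 0.6708 -0.0437  0.012 ]
 [ 0.6077 -0.2256  0.012 ]
 [ 0.429  -0.1609  0.012 ]] [ 0.54925986 -0.10321199  0.012     ]
[np.float64(0.1882164266646986), np.float64(0.19125612510960457), np.float64(0.19260722291034948), np.float64(0.1900690884262336)]
71.21260076064038
-18.594359582498853
-109.15115401876109
160.08434994090047
[0.48957448 0.01731453]
[ 0.670847   -0.04367054]
[ 0.60766    -0.22561819]
[ 0.42895797 -0.16087374]
```

View pics/c.png

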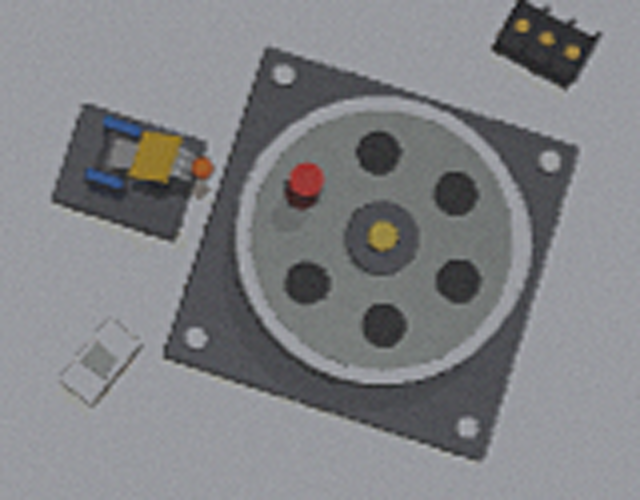

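The crop shows the pointer folded up part way (yellow pad, orange tip) at the plate's left side. The knob is upper left of the hub, and the switch and terminal stand clear. Next I work out the geometry.

```bash
python3 - <<'E'
from h import *
s=load('top0'); q=load('side0')
def tri(a,b):
    A=[];B=[]
    for S,(u,v) in ((s,a),(q,b)):
        R=np.array(S['R']);t=np.array(S['t']);c=-R.T@t;d=R.T@np.array([(u-S['cx'])/foc(S),(v-S['cy'])/foc(S),1]);d/=np.linalg.norm(d);M=np.eye(3)-np.outer(d,d);A.append(M);B.append(M@c)
    return np.linalg.solve(sum(A),sum(B))
print('hub',ray(s,365,223.6,.064),ray(q,364.1,265.5,.064),tri((365,223.6),(364.1,265.5)))
print('knob',ray(s,346.5,208.5,.1),ray(q,360.3,234.3,.1),tri((346.5,208.5),(360.3,234.3)))
print('tip',tri((319.9,206.6),(346.8,220.6)))
print('pad',tri((308.2,203.7),(343.3,216.3)))
print('cheeks', ray(s,299.9,196.1,.045),ray(s,296,209.3,.045))
m=cv2.inRange(s['image'],(30,30,30),(95,95,105)); k=np.zeros_like(m);k[185:228,280:322]=m[185:228,280:322]
cs=max(cv2.findContours(k,0,2)[0],key=cv2.contourArea); r=cv2.minAreaRect(cs)
print(r,[ray(s,*p,.01)[:2].round(4) for p in cv2.boxPoints(r)])
E
```

```text
hub [ 0.5496018  -0.10235833  0.064     ] [ 0.5496744  -0.10257622  0.064     ] [ 0.54971023 -0.10242145  0.0637742 ]
knob [ 0.57616999 -0.06017334  0.1       ] [ 0.57499244 -0.05734464  0.1       ] [ 0.57460874 -0.05945022  0.10271112]
tip [ 0.58233975 -0.00444624  0.08936664]
pad [0.5920698  0.02038151 0.07428692]
cheeks [0.61516554 0.03921526 0.045     ] [0.58537402 0.04787321 0.045     ]
((302.050048828125, 207.85000610351562), (32.88768768310547, 26.246904373168945), 18.434946060180664) [array([0.5787, 0.0806]), array([0.6368, 0.0617]), array([ 0.6121, -0.01  ]), array([0.5543, 0.0093])]
```

```bash
cat >> h.py <<'E'
HUB=np.array([.5496,-.1024]); G=np.radians(71.0); u=-np.array([np.cos(G),np.sin(G)]); H=HUB-.155*u
def to(xy,ztip,o=None):
    "units to bring the tcp to xy with fingertips at ztip"
    o=o or telemetry.get_obs(); y=o['ee_rot'][2]; d=np.array(xy)-o['tool_pos'][:2]
    return np.round(np.array([d@[np.cos(y),np.sin(y)],d@[np.sin(y),-np.cos(y)],o['tool_pos'][2]-.199-ztip])/.05,3)
def arc(phi,off=0): # tcp centre, tip z while corner presses pad at 45 mm
    a=phi+.2187; n=np.array([-np.sin(phi),np.cos(phi)])*off
    r=.0461*np.cos(a)+n[0]-.0125; return H+u*r, .042+.0461*np.sin(a)+n[1]
E
python3 - <<'E'
from h import *
print(robot.tcp_to_tips,to(*arc(.68,.025)))
E
```

```text
0.1992 [-11.183  -6.564   2.142]
```

Call:
apply_moves --moves '[[[-1,-0.6,0,0,1],[-2,-1.2,0,0,1],[-3,-1.8,0,0,1],[-4,-2.4,0,0,1],[-5,-3,0,0,1],[-6,-3.6,0,0,1],[-7,-4.2,0,0,1],[-8,-4.8,0,0,1],[-9,-5.4,0,0,1],[-10,-6,0,0,1]]]'

```text
time: 1.35
tool_pos: [0.5529, 0.0868, 0.4041]
ee_rot: [3.141, -0.001, 2.837]
wrist_force: [-0.2, 0.3, 0.4]
width: 0.0008
finger_force: 0.0
```

Call:
apply_moves --moves '[[[-0.6,-0.3,0.3,0,1],[-1.18,-0.56,0.9,0,1],[-1.18,-0.56,1.5,0,1],[-1.18,-0.56,1.5,0,1]]]'

```text
time: 1.85
tool_pos: [0.5992, 0.0436, 0.3256]
ee_rot: [-3.139, -0.008, 2.836]
wrist_force: [-0.9, 0.0, 0.8]
width: 0.0003
finger_force: 0.0
```

```bash
python3 - <<'E'
from h import *
o=telemetry.get_obs(); print(o['tool_pos'],o['ee_rot'],o['wrist_force'],o['width'],o['time'])
for p,f in ((.7,.012),(.66,0.002),(.55,0),(.45,0),(.35,0),(.25,0),(.15,0),(.08,0),(.0,0),(0,-.001)): print(p,to(*arc(p,f)))
a=snap('side','s1')['image'][130:330,220:460]; b=snap('wrist','w1')['image']
cv2.imwrite('pics/c1.png',np.vstack([cv2.resize(a,(480,400)),])[:,:,::-1])
E
```

```text
[0.59924567 0.04362258 0.32557901] [-3.13942675 -0.00796196  2.83602986] [-0.88685376  0.04138595  0.78900652] 0.00031801086773771586 1.85
0.7 [-0.008 -0.14   0.775]
0.66 [-0.004 -0.299  0.95 ]
0.55 [-0.002 -0.398  1.051]
0.45 [-0.    -0.458  1.12 ]
0.35 [ 1.000e-03 -5.120e-01  1.195e+00]
0.25 [ 0.003 -0.557  1.275]
0.15 [ 0.004 -0.595  1.359]
0.08 [ 0.004 -0.616  1.42 ]
0.0 [ 0.005 -0.635  1.492]
0 [ 0.005 -0.635  1.512]
```

View pics/c1.png

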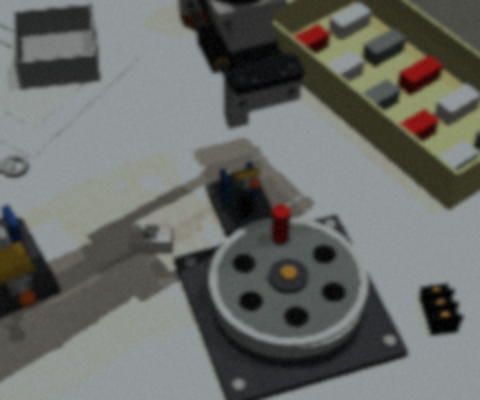

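The gripper, closed, hangs over the gauge (fingertip at about (235,120) in the crop), clear of everything else.

Call:
apply_moves --moves '[[[0,-0.1,0.5,0,1],[0,-0.14,0.77,0,1],[0,-0.22,0.86,0,1],[0,-0.22,0.86,0,1]]]'

```text
time: 2.45
tool_pos: [0.5966, 0.0334, 0.2873]
ee_rot: [3.141, 0.001, 2.837]
wrist_force: [0.2, -0.1, 0.4]
width: 0.0003
finger_force: 0.0
```

```bash
python3 - <<'E'
from h import *
o=telemetry.get_obs(); print(o['tool_pos'],o['wrist_force'])
for p,f in ((.66,0.002),(.55,0),(.45,0),(.35,0),(.25,0),(.15,0),(.08,0),(.0,0),(0,-.001)): print(p,to(*arc(p,f)))
E
```

```text
[0.59657096 0.03344434 0.28725529] [ 0.19341952 -0.09352637  0.43763885]
0.66 [ 0.006 -0.088  0.184]
0.55 [ 0.009 -0.187  0.284]
0.45 [ 0.01  -0.248  0.353]
0.35 [ 0.012 -0.301  0.429]
0.25 [ 0.013 -0.347  0.509]
0.15 [ 0.014 -0.385  0.593]
0.08 [ 0.015 -0.406  0.654]
0.0 [ 0.015 -0.424  0.725]
0 [ 0.015 -0.424  0.745]
```

Call:
apply_moves --moves '[[[0.01,-0.09,0.18,0,1],[0.01,-0.14,0.24,0,1],[0.01,-0.19,0.29,0,1],[0.01,-0.22,0.32,0,1],[0.01,-0.25,0.36,0,1],[0.01,-0.27,0.39,0,1],[0.01,-0.3,0.43,0,1],[0.01,-0.3,0.43,0,1]]]'

```text
time: 3.45
tool_pos: [0.5916, 0.0192, 0.2649]
ee_rot: [-3.142, 0.0, 2.837]
wrist_force: [0.6, -0.1, 1.2]
width: 0.0004
finger_force: 0.4
```

Call:
apply_moves --moves '[[[0,-0.05,0.08,0,1],[0,-0.08,0.16,0,1],[0,-0.1,0.22,0,1],[0,-0.12,0.26,0,1],[0,-0.12,0.28,0,1],[0,-0.12,0.3,0,1],[0,-0.12,0.3,0,1]]]'

```text
time: 4.32
tool_pos: [0.5897, 0.0134, 0.2514]
ee_rot: [-3.141, 0.0, 2.837]
wrist_force: [-2.2, -1.9, 7.7]
width: 0.0009
finger_force: 3.6
```

Call:
apply_moves --moves '[[[0,-0.01,0.03,0,1],[0,-0.01,0.05,0,1],[0,-0.01,0.05,0,1]]]'

```text
time: 4.7
tool_pos: [0.5896, 0.0133, 0.2512]
ee_rot: [3.141, 0.001, 2.837]
wrist_force: [-5.5, -1.2, 14.8]
width: 0.0003
finger_force: 7.7
```

Call:
apply_moves --moves '[[[0,-0.01,0.03,0,1],[0,-0.01,0.03,0,1]]]'

```text
time: 4.95
tool_pos: [0.5895, 0.0131, 0.2511]
ee_rot: [3.14, 0.002, 2.837]
wrist_force: [-8.0, -0.0, 19.7]
width: -0.0
finger_force: 10.1
```

Hard stop at tip height 0.052 m, so the pointer is down. Next I lift and go to the knob.

Call:
apply_moves --moves '[[[0,0,-0.6,0,1],[0,0,-1.4,0,1],[0,-0.8,-1.6,0,0.5],[0,-1.4,-1.6,0,0.5],[0,-1.4,-1.6,0,0.5]]]'

```text
time: 5.58
tool_pos: [0.568, -0.0551, 0.3256]
ee_rot: [3.141, -0.001, 2.834]
wrist_force: [-0.2, 0.5, -0.0]
width: 0.027
finger_force: 0.0
```

```bash
python3 - <<'E'
from h import *
o=telemetry.get_obs(); print(o['tool_pos'],o['wrist_force'],o['width'])
print(to((.5750,-.0590),.115),to((.5750,-.0590),.074))
a=snap('wrist','w2')['image'];b=snap('side','s2')['image'][130:330,270:430]
cv2.imwrite('pics/c2.png',np.hstack([cv2.resize(a,(480,360)),cv2.resize(b,(288,360))])[:,:,::-1])
E
```

```text
[ 0.56804285 -0.05514119  0.32560361] [-0.21129741  0.53954529 -0.02048811] 0.026984771308991806
[-0.156 -0.031  0.232] [-0.156 -0.031  1.052]
```

View pics/c2.png

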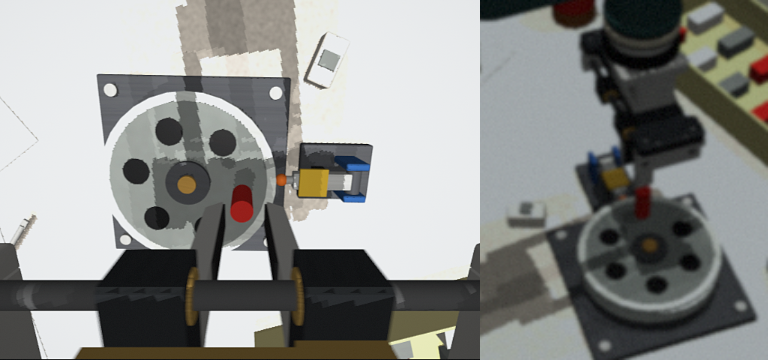

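The pointer lies level with its orange tip at the rim (282,181), and the knob (241,203) lies between the open fingers. I descend and pinch it.

Call:
apply_moves --moves '[[[-0.16,-0.03,0,0,0.5],[-0.16,-0.03,0.2,0,0.5],[-0.16,-0.03,0.6,0,0.5],[-0.16,-0.03,1.05,0,0.5],[-0.16,-0.03,1.05,0,0.5]]]'

```text
time: 6.3
tool_pos: [0.575, -0.0573, 0.2705]
ee_rot: [-3.141, -0.006, 2.837]
wrist_force: [-0.4, 0.9, 0.7]
width: 0.0468
finger_force: 0.0
```

Call:
apply_moves --moves '[[[0,0,0,0,0.75],[0,0,0,0,0.78],[0,0,0,0,0.8],[0,0,0,0,0.82],[0,0,0,0,0.84],[0,0,0,0,1],[0,0,0,0,1]]]'

```text
time: 7.18
tool_pos: [0.5756, -0.0593, 0.2747]
ee_rot: [-3.138, 0.002, 2.836]
wrist_force: [-1.5, -4.6, 2.5]
width: 0.0172
finger_force: 30.0
```

```bash
cat >> h.py <<'E'
def st():
    o=telemetry.get_obs(); d=o['tool_pos'][:2]-HUB; a=np.arctan2(d[1],d[0]); t=np.array([-np.sin(a),np.cos(a)]); r=np.array([np.cos(a),np.sin(a)]); f=o['wrist_force']
    print('t %.2f pos %s r %.4f ang %.1f Ftan %.1f Frad %.1f Fz %.1f w %.4f ff %.1f'%(o['time'],o['tool_pos'].round(4),np.hypot(*d),np.degrees(a),f[:2]@t,f[:2]@r,f[2],o['width'],o['finger_force'])); return o
def plan(a0,degs,R=.05,yaw=2.837,off=(0,0)):
    "unit shifts in tool x,y from commanded circle angle a0 (deg) to a0+degs"
    c=lambda a:R*np.array([np.cos(np.radians(a)),np.sin(np.radians(a))])
    for g in degs:
        d=c(a0+g)-c(a0); print(g,np.round([d@[np.cos(yaw),np.sin(yaw)]/.05,d@[np.sin(yaw),-np.cos(yaw)]/.05],2).tolist())
E
python3 -c "
from h import *
st();plan(60,range(10,101,10));plan(60,range(-10,-101,-10))"
```

```text
t 7.17 pos [ 0.5756 -0.0593  0.2747] r 0.0503 ang 58.9 Ftan -1.1 Frad -4.7 Fz 2.5 w 0.0172 ff 30.0
10 [0.17, 0.02]
20 [0.35, 0.02]
30 [0.52, -0.02]
40 [0.68, -0.09]
50 [0.83, -0.18]
60 [0.95, -0.3]
70 [1.06, -0.44]
80 [1.14, -0.59]
90 [1.19, -0.76]
100 [1.22, -0.93]
-10 [-0.17, -0.05]
-20 [-0.32, -0.13]
-30 [-0.46, -0.24]
-40 [-0.58, -0.37]
-50 [-0.67, -0.52]
-60 [-0.74, -0.68]
-70 [-0.77, -0.85]
-80 [-0.78, -1.02]
-90 [-0.76, -1.19]
-100 [-0.71, -1.36]
```

```bash
cat >> h.py <<'E'
def segs(a0,n,step=5,k=3,yaw=2.837,R=.05,rnd=2):
    ex=[np.cos(yaw),np.sin(yaw)];ey=[np.sin(yaw),-np.cos(yaw)]
    c=lambda a:np.array([np.cos(np.radians(a)),np.sin(np.radians(a))])*R/.05
    p=c(a0)
    for i in range(n):
        rows=[]
        for j in range(k):
            d=c(a0+step*(i*k+j+1))-p; rows.append([round(float(d@ex),rnd),round(float(d@ey),rnd),0,0,1])
        p=p+rows[-1][0]*np.array(ex)+rows[-1][1]*np.array(ey)
        print(a0+step*k*(i+1),rows)
E
python3 -c "
from h import *
segs(59,24)"
```

```text
74 [[0.09, 0.02, 0, 0, 1], [0.17, 0.03, 0, 0, 1], [0.26, 0.03, 0, 0, 1]]
89 [[0.09, -0.01, 0, 0, 1], [0.17, -0.02, 0, 0, 1], [0.26, -0.04, 0, 0, 1]]
104 [[0.08, -0.03, 0, 0, 1], [0.16, -0.07, 0, 0, 1], [0.24, -0.11, 0, 0, 1]]
119 [[0.07, -0.05, 0, 0, 1], [0.14, -0.1, 0, 0, 1], [0.2, -0.16, 0, 0, 1]]
134 [[0.06, -0.07, 0, 0, 1], [0.11, -0.14, 0, 0, 1], [0.15, -0.21, 0, 0, 1]]
149 [[0.04, -0.08, 0, 0, 1], [0.07, -0.16, 0, 0, 1], [0.1, -0.25, 0, 0, 1]]
164 [[0.01, -0.08, 0, 0, 1], [0.02, -0.17, 0, 0, 1], [0.02, -0.26, 0, 0, 1]]
179 [[-0.0, -0.08, 0, 0, 1], [-0.02, -0.17, 0, 0, 1], [-0.04, -0.26, 0, 0, 1]]
194 [[-0.03, -0.08, 0, 0, 1], [-0.06, -0.16, 0, 0, 1], [-0.1, -0.23, 0, 0, 1]]
209 [[-0.05, -0.08, 0, 0, 1], [-0.11, -0.14, 0, 0, 1], [-0.17, -0.21, 0, 0, 1]]
224 [[-0.06, -0.05, 0, 0, 1], [-0.13, -0.11, 0, 0, 1], [-0.21, -0.15, 0, 0, 1]]
239 [[-0.08, -0.04, 0, 0, 1], [-0.16, -0.07, 0, 0, 1], [-0.24, -0.09, 0, 0, 1]]
254 [[-0.09, -0.02, 0, 0, 1], [-0.17, -0.03, 0, 0, 1], [-0.26, -0.03, 0, 0, 1]]
269 [[-0.09, 0.0, 0, 0, 1], [-0.17, 0.02, 0, 0, 1], [-0.26, 0.04, 0, 0, 1]]
284 [[-0.08, 0.03, 0, 0, 1], [-0.16, 0.06, 0, 0, 1], [-0.24, 0.1, 0, 0, 1]]
299 [[-0.07, 0.05, 0, 0, 1], [-0.14, 0.11, 0, 0, 1], [-0.2, 0.17, 0, 0, 1]]
314 [[-0.06, 0.06, 0, 0, 1], [-0.11, 0.14, 0, 0, 1], [-0.15, 0.21, 0, 0, 1]]
329 [[-0.04, 0.08, 0, 0, 1], [-0.07, 0.16, 0, 0, 1], [-0.1, 0.24, 0, 0, 1]]
344 [[-0.01, 0.09, 0, 0, 1], [-0.02, 0.18, 0, 0, 1], [-0.03, 0.26, 0, 0, 1]]
359 [[0.01, 0.09, 0, 0, 1], [0.02, 0.18, 0, 0, 1], [0.05, 0.26, 0, 0, 1]]
374 [[0.02, 0.08, 0, 0, 1], [0.06, 0.16, 0, 0, 1], [0.1, 0.24, 0, 0, 1]]
389 [[0.05, 0.07, 0, 0, 1], [0.1, 0.14, 0, 0, 1], [0.17, 0.2, 0, 0, 1]]
404 [[0.06, 0.06, 0, 0, 1], [0.13, 0.11, 0, 0, 1], [0.21, 0.16, 0, 0, 1]]
419 [[0.07, 0.03, 0, 0, 1], [0.16, 0.07, 0, 0, 1], [0.24, 0.09, 0, 0, 1]]
```

Call:
apply_moves --moves '[[[0.09,0.02,0,0,1],[0.17,0.03,0,0,1],[0.26,0.03,0,0,1]]]'

```text
time: 7.55
tool_pos: [0.5644, -0.0545, 0.2748]
ee_rot: [-3.138, 0.006, 2.836]
wrist_force: [2.2, -7.7, -0.5]
width: 0.0175
finger_force: 30.0
```

Call:
apply_moves --moves '[[[0.09,-0.01,0,0,1],[0.17,-0.02,0,0,1],[0.26,-0.04,0,0,1]]]'

```text
time: 7.92
tool_pos: [0.5515, -0.0524, 0.2748]
ee_rot: [-3.138, 0.006, 2.836]
wrist_force: [2.8, -7.2, -0.8]
width: 0.0173
finger_force: 30.0
```

Call:
apply_moves --moves '[[[0.08,-0.03,0,0,1],[0.16,-0.07,0,0,1],[0.24,-0.11,0,0,1]]]'

```text
time: 8.3
tool_pos: [0.5384, -0.0539, 0.2747]
ee_rot: [-3.138, 0.006, 2.836]
wrist_force: [2.8, -6.0, -1.3]
width: 0.0171
finger_force: 30.0
```

```bash
python3 -c "
from h import *
st()"
```

```text
t 8.30 pos [ 0.5384 -0.0539  0.2747] r 0.0498 ang 103.0 Ftan -1.4 Frad -6.5 Fz -1.3 w 0.0171 ff 30.0
```

Call:
apply_moves --moves '[[[0.07,-0.05,0,0,1],[0.14,-0.1,0,0,1],[0.2,-0.16,0,0,1]]]'

```text
time: 8.68
tool_pos: [0.5268, -0.0583, 0.2748]
ee_rot: [-3.139, 0.007, 2.836]
wrist_force: [4.5, -5.5, -2.4]
width: 0.0174
finger_force: 30.0
```

Call:
apply_moves --moves '[[[0.06,-0.07,0,0,1],[0.11,-0.14,0,0,1],[0.15,-0.21,0,0,1]]]'

```text
time: 9.05
tool_pos: [0.5166, -0.0655, 0.2748]
ee_rot: [-3.141, 0.007, 2.836]
wrist_force: [3.8, -3.0, -3.1]
width: 0.0175
finger_force: 30.0
```

Call:
apply_moves --moves '[[[0.04,-0.08,0,0,1],[0.07,-0.16,0,0,1],[0.1,-0.25,0,0,1]]]'

```text
time: 9.43
tool_pos: [0.5081, -0.0755, 0.2747]
ee_rot: [3.141, 0.007, 2.837]
wrist_force: [5.9, -1.3, -2.3]
width: 0.0174
finger_force: 30.0
```

Call:
apply_moves --moves '[[[0.01,-0.08,0,0,1],[0.02,-0.17,0,0,1],[0.02,-0.26,0,0,1]]]'

```text
time: 9.8
tool_pos: [0.5028, -0.0872, 0.2747]
ee_rot: [3.14, 0.004, 2.837]
wrist_force: [5.3, -0.2, 0.5]
width: 0.0175
finger_force: 30.0
```

```bash
python3 -c "
from h import *
st()"
```

```text
t 9.80 pos [ 0.5028 -0.0872  0.2747] r 0.0492 ang 162.1 Ftan -1.4 Frad -5.1 Fz 0.5 w 0.0175 ff 30.0
```

Call:
apply_moves --moves '[[[0,-0.08,0,0,1],[-0.02,-0.17,0,0,1],[-0.04,-0.26,0,0,1]]]'

```text
time: 10.18
tool_pos: [0.5005, -0.1002, 0.2747]
ee_rot: [3.14, 0.003, 2.837]
wrist_force: [5.3, 2.4, 3.2]
width: 0.0174
finger_force: 30.0
```

Call:
apply_moves --moves '[[[-0.03,-0.08,0,0,1],[-0.06,-0.16,0,0,1],[-0.1,-0.23,0,0,1]]]'

```text
time: 10.55
tool_pos: [0.5015, -0.1127, 0.2747]
ee_rot: [3.141, 0.001, 2.837]
wrist_force: [2.9, 2.3, 6.7]
width: 0.0172
finger_force: 30.0
```

Call:
apply_moves --moves '[[[-0.05,-0.08,0,0,1],[-0.11,-0.14,0,0,1],[-0.17,-0.21,0,0,1]]]'

```text
time: 10.92
tool_pos: [0.5056, -0.1242, 0.2746]
ee_rot: [3.138, -0.004, 2.837]
wrist_force: [-2.1, 6.6, 10.2]
width: 0.0172
finger_force: 30.0
```

Call:
apply_moves --moves '[[[-0.06,-0.05,0,0,1],[-0.13,-0.11,0,0,1],[-0.21,-0.15,0,0,1]]]'

```text
time: 11.3
tool_pos: [0.512, -0.1337, 0.2745]
ee_rot: [3.138, -0.011, 2.838]
wrist_force: [-9.4, 8.1, 15.8]
width: 0.0175
finger_force: 30.0
```

```bash
python3 -c "
from h import *
st()"
```

```text
t 11.30 pos [ 0.512  -0.1337  0.2745] r 0.0489 ang -140.2 Ftan -12.2 Frad 2.0 Fz 15.8 w 0.0175 ff 30.0
```

```bash
python3 -c "
from h import *
segs(224,8,2.5,2)"
```

```text
229.0 [[-0.04, -0.02, 0, 0, 1], [-0.08, -0.04, 0, 0, 1]]
234.0 [[-0.04, -0.01, 0, 0, 1], [-0.08, -0.03, 0, 0, 1]]
239.0 [[-0.04, -0.01, 0, 0, 1], [-0.08, -0.02, 0, 0, 1]]
244.0 [[-0.05, -0.01, 0, 0, 1], [-0.09, -0.02, 0, 0, 1]]
249.0 [[-0.04, -0.01, 0, 0, 1], [-0.09, -0.01, 0, 0, 1]]
254.0 [[-0.04, -0.0, 0, 0, 1], [-0.08, -0.0, 0, 0, 1]]
259.0 [[-0.05, 0.0, 0, 0, 1], [-0.09, 0.0, 0, 0, 1]]
264.0 [[-0.04, 0.01, 0, 0, 1], [-0.09, 0.02, 0, 0, 1]]
```

Call:
apply_moves --moves '[[[-0.04,-0.02,-0.03,0,1],[-0.08,-0.04,-0.05,0,1]]]'

```text
time: 11.55
tool_pos: [0.5144, -0.1363, 0.2746]
ee_rot: [3.137, -0.016, 2.838]
wrist_force: [-8.5, 10.2, 6.8]
width: 0.0172
finger_force: 30.0
```

Call:
apply_moves --moves '[[[-0.04,-0.01,0,0,1],[-0.08,-0.03,0,0,1]]]'

```text
time: 11.8
tool_pos: [0.5173, -0.1391, 0.2746]
ee_rot: [3.138, -0.018, 2.838]
wrist_force: [-10.3, 9.3, 9.0]
width: 0.0177
finger_force: 30.0
```

```bash
python3 -c "
from h import *
st()"
```

```text
t 11.80 pos [ 0.5173 -0.1391  0.2746] r 0.0489 ang -131.4 Ftan -13.8 Frad -0.2 Fz 9.0 w 0.0177 ff 30.0
```

Call:
apply_moves --moves '[[[-0.04,-0.01,0,0,1],[-0.08,-0.02,-0.01,0,1]]]'

```text
time: 12.05
tool_pos: [0.5204, -0.1416, 0.2746]
ee_rot: [3.14, -0.019, 2.837]
wrist_force: [-10.7, 5.8, 6.4]
width: 0.0173
finger_force: 30.0
```

Call:
apply_moves --moves '[[[-0.05,-0.01,0,0,1],[-0.09,-0.02,-0.02,0,1]]]'

```text
time: 12.3
tool_pos: [0.5241, -0.1444, 0.2746]
ee_rot: [3.141, -0.02, 2.837]
wrist_force: [-10.9, 6.3, 3.1]
width: 0.0173
finger_force: 30.0
```

Call:
apply_moves --moves '[[[-0.04,-0.01,0,0,1],[-0.09,-0.01,-0.01,0,1]]]'

```text
time: 12.55
tool_pos: [0.5282, -0.1468, 0.2747]
ee_rot: [-3.14, -0.02, 2.837]
wrist_force: [-10.9, 1.4, 1.8]
width: 0.0175
finger_force: 30.0
```

Call:
apply_moves --moves '[[[-0.04,0,0,0,1],[-0.08,0,0,0,1]]]'

```text
time: 12.8
tool_pos: [0.5324, -0.1488, 0.2747]
ee_rot: [-3.138, -0.017, 2.836]
wrist_force: [-7.5, 0.3, 1.3]
width: 0.0174
finger_force: 30.0
```

Call:
apply_moves --moves '[[[-0.05,0,0,0,1],[-0.09,0,0,0,1]]]'

```text
time: 13.05
tool_pos: [0.5375, -0.1508, 0.2748]
ee_rot: [-3.137, -0.014, 2.836]
wrist_force: [-4.9, -2.4, -1.1]
width: 0.0175
finger_force: 30.0
```

```bash
python3 -c "
from h import *
st()
for p,f in (((.5056,-.1242),(-2.1,6.6)),((.512,-.1337),(-9.4,8.1)),((.5144,-.1363),(-8.5,10.2)),((.5173,-.1391),(-10.3,9.3))):
    d=np.array(p)-HUB;a=np.arctan2(d[1],d[0]);print(np.degrees(a)%360,np.dot(f,[-np.sin(a),np.cos(a)]))
"
```

```text
t 13.05 pos [ 0.5375 -0.1508  0.2748] r 0.0499 ang -104.1 Ftan -4.2 Frad 3.5 Fz -1.1 w 0.0175 ff 30.0
206.35632430621874 -6.846232646127336
219.77558115545256 -12.23925846717682
223.92220365368522 -13.24316850408675
228.64870359970064 -13.876199502536528
```

```bash
cat >> h.py <<'E'
from scipy.spatial.transform import Rotation as Ro
def gp(pos,rpy,f):
    g=np.array(pos)+Ro.from_euler('xyz',rpy).apply([0,0,.18]); d=g[:2]-HUB; a=np.arctan2(d[1],d[0])
    print('grasp ang %.1f r %.4f Ft %.1f Fr %.1f'%(np.degrees(a)%360,np.hypot(*d),np.dot(f[:2],[-np.sin(a),np.cos(a)]),np.dot(f[:2],[np.cos(a),np.sin(a)])))
E
python3 -c "
from h import *
for p,r,f in (((.5015,-.1127,0),(3.141,.001,2.837),(2.9,2.3)),((.5056,-.1242,0),(3.138,-.004,2.837),(-2.1,6.6)),((.512,-.1337,0),(3.138,-.011,2.838),(-9.4,8.1)),((.5144,-.1363,0),(3.137,-.016,2.838),(-8.5,10.2)),((.5173,-.1391,0),(3.138,-.018,2.838),(-10.3,9.3)),((.5204,-.1416,0),(3.14,-.019,2.837),(-10.7,5.8)),((.5241,-.1444,0),(3.141,-.02,2.837),(-10.9,6.3)),((.5282,-.1468,0),(-3.14,-.02,2.837),(-10.9,1.4)),((.5324,-.1488,0),(-3.138,-.017,2.836),(-7.5,.3)),((.5375,-.1508,0),(-3.137,-.014,2.836),(-4.9,-2.4))): gp(p,r,f)
segs(259,8,-2.5,2)
"
```

```text
grasp ang 192.1 r 0.0490 Ft -1.6 Fr -3.3
grasp ang 205.2 r 0.0492 Ft -6.9 Fr -0.9
grasp ang 217.4 r 0.0495 Ft -12.1 Fr 2.5
grasp ang 220.5 r 0.0496 Ft -13.3 Fr -0.2
grasp ang 224.9 r 0.0497 Ft -13.9 Fr 0.7
grasp ang 229.5 r 0.0498 Ft -11.9 Fr 2.5
grasp ang 234.7 r 0.0500 Ft -12.5 Fr 1.2
grasp ang 240.2 r 0.0502 Ft -10.2 Fr 4.2
grasp ang 246.2 r 0.0504 Ft -7.0 Fr 2.7
grasp ang 253.1 r 0.0506 Ft -4.0 Fr 3.7
254.0 [[0.04, -0.0, 0, 0, 1], [0.09, -0.01, 0, 0, 1]]
249.0 [[0.04, 0.0, 0, 0, 1], [0.08, 0.01, 0, 0, 1]]
244.0 [[0.05, -0.0, 0, 0, 1], [0.09, 0.0, 0, 0, 1]]
239.0 [[0.04, 0.01, 0, 0, 1], [0.09, 0.02, 0, 0, 1]]
234.0 [[0.04, 0.01, 0, 0, 1], [0.08, 0.03, 0, 0, 1]]
229.0 [[0.04, 0.01, 0, 0, 1], [0.08, 0.03, 0, 0, 1]]
224.0 [[0.04, 0.02, 0, 0, 1], [0.08, 0.04, 0, 0, 1]]
219.0 [[0.04, 0.02, 0, 0, 1], [0.08, 0.04, 0, 0, 1]]
```

Call:
apply_moves --moves '[[[0.04,0,0,0,1],[0.09,-0.01,0,0,1]]]'

```text
time: 13.3
tool_pos: [0.535, -0.1503, 0.2749]
ee_rot: [-3.139, -0.004, 2.836]
wrist_force: [2.9, -4.4, -10.5]
width: 0.0175
finger_force: 30.0
```

Call:
apply_moves --moves '[[[0.04,0,0,0,1],[0.08,0.01,0,0,1]]]'

```text
time: 13.55
tool_pos: [0.5317, -0.1489, 0.2749]
ee_rot: [-3.138, -0.002, 2.836]
wrist_force: [4.3, -5.5, -12.7]
width: 0.0173
finger_force: 30.0
```

Call:
apply_moves --moves '[[[0.05,0,0,0,1],[0.09,0,0,0,1]]]'

```text
time: 13.8
tool_pos: [0.5279, -0.1474, 0.2749]
ee_rot: [-3.139, 0.0, 2.836]
wrist_force: [7.6, -6.3, -13.0]
width: 0.0171
finger_force: 30.0
```

Call:
apply_moves --moves '[[[0.04,0.01,0,0,1],[0.09,0.02,0,0,1]]]'

```text
time: 14.05
tool_pos: [0.5243, -0.1453, 0.2749]
ee_rot: [-3.138, 0.002, 2.836]
wrist_force: [9.1, -7.0, -15.2]
width: 0.0174
finger_force: 30.0
```

Call:
apply_moves --moves '[[[0.04,0.01,0,0,1],[0.08,0.03,0,0,1]]]'

```text
time: 14.3
tool_pos: [0.5211, -0.143, 0.2749]
ee_rot: [-3.138, 0.003, 2.836]
wrist_force: [9.2, -8.5, -15.7]
width: 0.0175
finger_force: 30.0
```

Call:
apply_moves --moves '[[[0.04,0.01,0,0,1],[0.08,0.03,0,0,1]]]'

```text
time: 14.55
tool_pos: [0.5178, -0.1404, 0.2749]
ee_rot: [-3.138, 0.003, 2.836]
wrist_force: [9.7, -8.2, -15.3]
width: 0.0171
finger_force: 30.0
```

```bash
python3 -c "
from h import *
o=st();gp(o['tool_pos'],o['ee_rot'],o['wrist_force'])"
```

```text
t 14.55 pos [ 0.5178 -0.1404  0.2749] r 0.0495 ang -129.9 Ftan 12.8 Frad 0.1 Fz -15.3 w 0.0171 ff 30.0
grasp ang 231.0 r 0.0500 Ft 12.7 Fr 0.3
```

Call:
apply_moves --moves '[[[0.04,0.02,0.03,0,1],[0.08,0.04,0.06,0,1],[0.08,0.04,0.06,0,1]]]'

```text
time: 14.92
tool_pos: [0.5148, -0.1377, 0.2748]
ee_rot: [-3.136, 0.006, 2.836]
wrist_force: [6.4, -8.5, -5.8]
width: 0.0178
finger_force: 30.0
```

```bash
python3 -c "
from h import *
o=st();gp(o['tool_pos'],o['ee_rot'],o['wrist_force'])"
```

```text
t 14.93 pos [ 0.5148 -0.1377  0.2748] r 0.0495 ang -134.6 Ftan 10.5 Frad 1.5 Fz -5.8 w 0.0178 ff 30.0
grasp ang 227.0 r 0.0499 Ft 10.5 Fr 1.8
```

Call:
apply_moves --moves '[[[-0.02,-0.01,0.02,0,1],[-0.03,-0.02,0.03,0,1],[-0.03,-0.02,0.03,0,1]]]'

```text
time: 15.3
tool_pos: [0.5154, -0.1382, 0.2747]
ee_rot: [-3.138, 0.003, 2.836]
wrist_force: [2.2, -6.4, 2.2]
width: 0.0174
finger_force: 30.0
```

Call:
apply_moves --moves '[[[0,0,0,0,0.6],[0,0,0,0,0.5],[0,0,0,0,0.5],[0,0,-0.5,0,0.5],[0,0,-1.4,0,0.5],[0,0,-2.4,0,0.5],[0,0,-3,0,0.5],[0,0,-3,0,0.5]]]'

```text
time: 16.3
tool_pos: [0.5153, -0.1367, 0.4265]
ee_rot: [3.142, 0.006, 2.837]
wrist_force: [0.2, -0.1, -1.2]
width: 0.0471
finger_force: 0.0
```

```bash
python3 - <<'E'
from h import *
o=st()
a=snap('wrist','w3')['image'];b=snap('side','s3')['image'][130:330,270:430]
cv2.imwrite('pics/c3.png',np.hstack([cv2.resize(a,(480,360)),cv2.resize(b,(288,360))])[:,:,::-1])
s=load('s3');hsv=cv2.cvtColor(s['image'],cv2.COLOR_RGB2HSV); m=cv2.inRange(hsv,(0,150,90),(6,255,255)); n,l,t,c=cv2.connectedComponentsWithStats(m[190:330,300:425])
for i in range(1,n):
    if t[i,4]>8: p=c[i]+[300,190]; X=ray(s,*p,.1); d=X[:2]-HUB; print(p,t[i],X,np.hypot(*d),np.degrees(np.arctan2(d[1],d[0]))%360)
E
```

```text
t 16.30 pos [ 0.5153 -0.1367  0.4265] r 0.0485 ang -135.0 Ftan 0.2 Frad -0.1 Fz -1.2 w 0.0471 ff 0.0
[423.27272727 191.72727273] [122   0   3   5  11] [ 0.7575603  -0.04612944  0.1       ] 0.21543876264826364 15.14071499472118
```

View pics/c3.png

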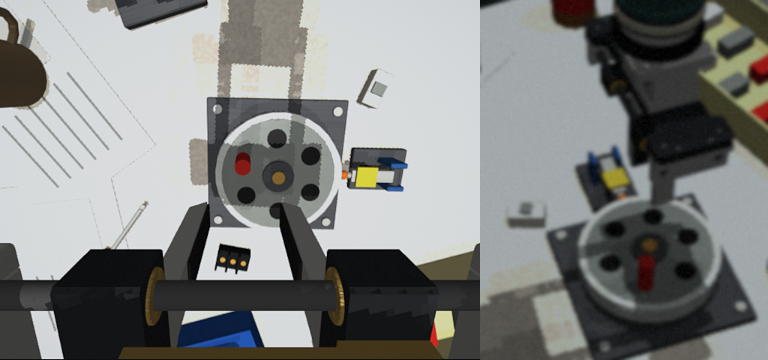

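The pointer is level with its tip at the rim (346,174), the knob (243,162) is free, and everything else is in place. I check the knob angle before handing in.

```bash
python3 - <<'E'
from h import *
s=load('w3');hsv=cv2.cvtColor(s['image'],cv2.COLOR_RGB2HSV); m=cv2.inRange(hsv,(0,140,60),(6,255,255))|cv2.inRange(hsv,(174,140,60),(180,255,255)); n,l,t,c=cv2.connectedComponentsWithStats(m[180:260,290:360])
for i in range(1,n):
    if t[i,4]>20: p=c[i]+[290,180]; X=ray(s,*p,.079); d=X[:2]-HUB; print(p,t[i],X,np.hypot(*d),np.degrees(np.arctan2(d[1],d[0]))%360)
X=ray(s,371,237,.064);print('hub',X)
E
```

```text
[323.27376426 218.50380228] [ 23  23  21  31 526] [ 0.51631881 -0.13960318  0.079     ] 0.049917078419956136 228.18484848084285
hub [ 0.54997956 -0.10362146  0.064     ]
```

```bash
python3 -c "
from bench import ticket
print(ticket.close_job())"
```

```text
the job is handed in; nothing more can be done
None
```

I handed the job in with the pointer fully down, the high spot within about 2° of the tip by my force readings, and the knob let go; the hand-in returned no verdict.

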